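# Fetch the green spare fuse from its catch-lid compartment and fit it in the fuse block

## Robot

A 6-joint arm with a two-finger parallel gripper is mounted at the origin on the work surface. World frame = base frame: x ahead of the robot, y to its left, z up, the work surface at z = 0. Lengths are in m, angles in rad, forces in N, time in s.
With the tool pointing down it reaches from about 0.3 to 0.775 m from the base axis. Payload 14.6 kg.
Tool frame: the origin (TCP) lies midway between the tips of the shut fingers; the grasp point (between the pads) lies 19 mm behind it; z points along the fingers, y is the line along which they close (so a half turn about z gives the same grasp; the last joint's range is limited). The gripper opens to 94 mm and grips with 3 to 60 N. Pads are 16 mm wide; open, the fingers measure 119 mm over their backs; the gripper's body (75 mm by 177 mm) begins 78 mm behind the grasp point.
Start: joints at [1.058, 0.3, 1.521, -0, 1.321, -0.067], TCP at [0.237, 0.496, 0.205] pointing down, gripper open.
Joint ranges: [-3.03, 3.03], [-0.79, 2.21], [0.23, 2.52], [-1.04, 4.18], [0, 3.07], [-2.55, 2.55]. Speed limits (rad/s): [2.22, 2.22, 2.57, 3.14, 3.14, 3.14].

## Interface

Orientations are given as [roll, pitch, yaw] about the fixed x, y, z axes, in that order (R = Rz(yaw) Ry(pitch) Rx(roll)).
In Python, from station import telemetry, optics, ctrl gives the robot as it stands.
- The arm moves only by the tool carry_out, never from a script. Its argument "plan" is a list that holds one entry, the list of rows, each a list of 7 numbers: the shift along the tool's x, y, z in mm, then the turn, a rotation vector about the tool's x, y, z in rad, then the finger opening in mm, from 0 to 94. A call has 1 to 20 rows; each row shifts and turns the commanded pose from where the row before left it, along the tool's axes as they then stand; what a row does not reach is not made up. A row lasts 1/12 s, in which the tool goes at most 41.7 mm and 7.16 degrees, less where a joint would pass 70% of its speed; a pose out of reach is approached as far as the arm can. A call with a gripper value outside its range is refused whole. The fingers move at their own pace and stop on an object; "squeeze" is the grip in N (left out, the last holds). Time passes only in rows, so rows that do not move let the fingers close. It gives the time, the measured TCP pose, the force, the opening and the grip force at its end, in the units of the state.
- telemetry.get_obs(): the state, without advancing time (a new reading comes with each control period).
- optics.camera(name): name is "scene" or "top" or "wrist"; returns a dict with "pixels" (384x512x3 uint8, red, green, blue), "intrinsics" (3x3 intrinsics, pixels), "origin" and "rotation" of the camera in the world. Camera axes: x right, y down, z forward; pixel columns grow to the right and rows downward; lengths in m; the calibration is good to about 2 mm. A picture is of the moment at which its call begins. There is no depth.
- ctrl.hand_in(): hands the job in; it is judged then, once.
The state is a dict: "time_s": time; "qpos": joint angles; "joint_vel": joint speeds; "tau": joint torques, N m; "ee_pos": TCP position; "eef_rot": TCP orientation; "force": force on the tool from outside, world axes, zero at the start; "moment": the same for the moment, N m; "grip_width": finger opening in m; "grip_force": force on a finger pad.
Only numpy, scipy, OpenCV 4.12 (cv2) and the standard library are available. Lean on these libraries where they do the work, as an engineer would, in place of code of your own. Each camera call takes 0.05 s, during which the arm holds its last target. There are 200 camera calls.

## Task

The way with the green tag in the fuse block has lost its fuse: press the green catch of the spares organiser so that its sprung lid swings fully open, lift the green spare out by its blade ends, and stand it on the black mat and let go of it to change your grip to its sides. Then fit it upright in the empty way, both blades down between their copper jaws and fully home on the seat, and let go. Keep the other compartments shut and leave the rest of the things on the bench where they are.

Things in the scene. Friction and masses are not known exactly. Their poses are not given: they have to be found in the camera images.
- spare_green_center (a point): The spare fuse to fit, in the green compartment: white ceramic, green band and top label. Body 40 x 22 x 36 mm tall; from each end sticks a blade 11 long, 6 thick, 16 mm tall (10 to 26 mm above the underside); 62 mm overall. This point is its centre, 18 mm above its underside; x runs along the blades, y across its 22 mm width, z up. About 110 g.
- organiser: Fixed carrier of the four spares compartments, black, 176 x 194 mm. Origin on the bench under the middle of the row of compartments; x points from the catches (robot side) to the lid hinges, y along the row. Compartment pitch 46 mm along y.
- cell_green: Compartment with green catch and lid label; its place in the row varies. Fixed grey box 126 x 43 x 46 mm, walls and floor 2.5 mm (inside 121 x 38): finger room only at the fuse's blade ends, not its sides. Origin: centre of underside, 4 mm above the bench (inner floor 6.5 mm, rim 50 mm above it); x from catch to hinge. The fuse stands within 4 mm of its centre, blades along x.
- cell_red: Another compartment, same in every size, with red catch and lid label, holding a fuse of that colour; must stay shut.
- cell_blue: Another compartment, same in every size, with blue catch and lid label, holding a fuse of that colour; must stay shut.
- cell_yellow: Another compartment, same in every size, with yellow catch and lid label, holding a fuse of that colour; must stay shut.
- lid_green (a joint): Angle of the green compartment's clear sprung lid, rad: 0 shut and caught, 2.0 fully open, leaning back past upright. Lid 126 x 43 x 3 mm, hinged on the far (+x) rim, 63 mm from the compartment's centre, 50 mm above the bench. With its catch pressed it swings up by itself in 1 to 2 s if its path is clear, and stays open; the spring is weak (under 0.1 N m).
- lid_red (a joint): The same for the red lid; opens only if its catch is pressed.
- lid_blue (a joint): The same for the blue lid; opens only if its catch is pressed.
- lid_yellow (a joint): The same for the yellow lid; opens only if its catch is pressed.
- catch_green_pad (a point): Top of the round thumb bar (26 mm wide, 7 mm thick) at the outer end of the green catch, 95 mm in front (-x) of the compartment's centre, 54 mm above the bench. A rocker catch: push this bar straight down; it lets go after about 5 mm at about 4 N, stops at about 7 mm and 6 N, and springs back. The lid's edge is 28 mm behind it.
- catch_red_pad (a point): Top of the round thumb bar (26 mm wide, 7 mm thick) at the outer end of the red catch, 95 mm in front (-x) of the compartment's centre, 54 mm above the bench. Not to be pressed.
- catch_blue_pad (a point): Top of the round thumb bar (26 mm wide, 7 mm thick) at the outer end of the blue catch, 95 mm in front (-x) of the compartment's centre, 54 mm above the bench. Not to be pressed.
- catch_yellow_pad (a point): Top of the round thumb bar (26 mm wide, 7 mm thick) at the outer end of the yellow catch, 95 mm in front (-x) of the compartment's centre, 54 mm above the bench. Not to be pressed.
- mat: Thin black anti-static mat lying on the bench, 220 (x) x 150 (y) x 2 mm, fixed. Origin at the centre of its underside.
- fuse_block: Fixed black three-way fuse block, 124 x 186 mm, ways 58 mm apart along y, each lying along x. Origin on the bench under the middle way. Each way has a grey 40 x 22 mm seat, top 18 mm above the bench; outside the jaws a black terminal tower at each end (from 37 mm from the way's centre, 44 mm above the bench) leaves no finger room at the ends; 36 mm free between neighbouring fuses.
- seat (a point): The empty way, with a green tag on its robot-side tower; which of the three varies. Point where the fuse's centre is when fully home, 36 mm above the bench; x along the way, y across. At each end, 24 to 31 mm from here, two upright copper jaw leaves: 10 mm gap for the blade, flared to about 20 mm at the top, 46 mm above the bench.
- fitted_red: Fuse already fitted in the way with the red tag: same size, red band; held fast in the block. Origin at the centre of its underside, on the seat.
- fitted_blue: The same with the blue tag and band.
- scrap_tray: Orange tray 130 x 90 x 22 mm, fixed, with the removed, blown fuse. Origin centre of underside.
- blown_fuse: Blown fuse lying in the orange scrap tray (green band, black dot on top): not the one to use, leave it. Same size. Origin at the centre of its underside.
- driver: Loose orange-handled screwdriver on the bench at the right, lying roughly along x, about 25 mm high. Leave it.
- meter: Loose yellow multimeter, 170 x 82 x 44 mm, beyond the mat. Leave it.
- torch: Loose aluminium torch, standing upright, 118 mm high, 34 mm across, off to the left. Leave it.
Things that resemble listed ones, but are neither listed nor needed, are in the scene too. What is shaped like the cell_red but pink or turquoise is not meant.

How it is judged:
By the outcome, as a careful person would: the job done as asked, in the order asked, and still so for the second after the job is handed in, with the robot touching nothing.
It also fails if it takes over 64 s, if anything falls off the work surface, if the arm or the gripper's body presses on something with over 40 N, if the wrist force passes 120 N, or if a joint passes its speed limit or range.

## Working session

There is one attempt and no reset: what is moved stays moved. The work goes in short steps, Python scripts to look and compute and a tool call to move; the robot and the scene stay as the last step left them, time stands still between calls to the robot, and variables do not carry over. Pictures are saved under pics/ and viewed, at most 10 in all, crops included, and the job is handed in when it is done.

Besides the shell and the picture viewer there is one more tool, called after ">>>" by a JSON object that holds its "name" and its "arguments", one argument or row to a line. carry_out: Moves the arm, as the interface text tells. Its arguments: {"type":"object","properties":{"plan":{"type":"array","items":{"type":"array","items":{"type":"array","items":{"type":"number"}}}},"squeeze":{"type":"number"}},"required":["plan"]}

```bash
mkdir -p pics; ls; python3 - <<'E'
from station import telemetry, optics, ctrl
import cv2,numpy as np,pickle
d={}
for n in ["scene","top","wrist"]:
    c=optics.camera(n); d[n]=c
    cv2.imwrite(f"pics/{n}0.png",c["pixels"][:,:,::-1]); print(n,c["origin"],np.round(c["rotation"],3).tolist(),c["intrinsics"].tolist())
pickle.dump(d,open("c0.pkl","wb"))
o=telemetry.get_obs();print(o)
a=np.hstack([cv2.resize(d["top"]["pixels"],(800,600))])
cv2.imwrite("pics/top0b.png",a[:,:,::-1])
E
```

```text
pics
scene [ 1.11961258 -0.00732767  1.03429265] [-2.59, 0.011, 1.544] [[375.7339110868728, 0.0, 251.70668886423957], [0.0, 375.7339110868728, 186.33126325105746], [0.0, 0.0, 1.0]]
top [0.26536992 0.01817423 1.4681262 ] [-2.939, 0.005, -1.601] [[415.38808525673437, 0.0, 249.95371899761815], [0.0, 415.38808525673437, 198.61007367121013], [0.0, 0.0, 1.0]]
wrist [0.16301819 0.5319044  0.38405096] [2.857, 0.002, 1.125] [[307.29668539344357, 0.0, 255.54649450800557], [0.0, 307.29668539344357, 190.20550005944315], [0.0, 0.0, 1.0]]
{'time_s': 0.15, 'qpos': array([ 1.05842465e+00,  3.00359007e-01,  1.52141228e+00,  8.71473715e-06,
        1.32067844e+00, -6.65589683e-02]), 'joint_vel': array([ 0.00020376, -0.00079795, -0.00072778, -0.00014217, -0.00050525,
       -0.00050586]), 'tau': array([ 1.89959988e-03, -5.31959796e+01, -3.52821064e+01,  7.08968332e-02,
        2.35852698e-02, -1.37745706e-04]), 'ee_pos': array([0.23704483, 0.49609167, 0.20501922]), 'eef_rot': array([-3.14073803e+00, -6.54273133e-05,  2.69577776e+00]), 'force': array([-0.65976183, -0.25952107,  0.03348199]), 'moment': array([-0.0051951 , -0.03799916, -0.01783954]), 'grip_force': 0.0, 'grip_width': 0.09442337582107607}
```

View pics/top0b.png

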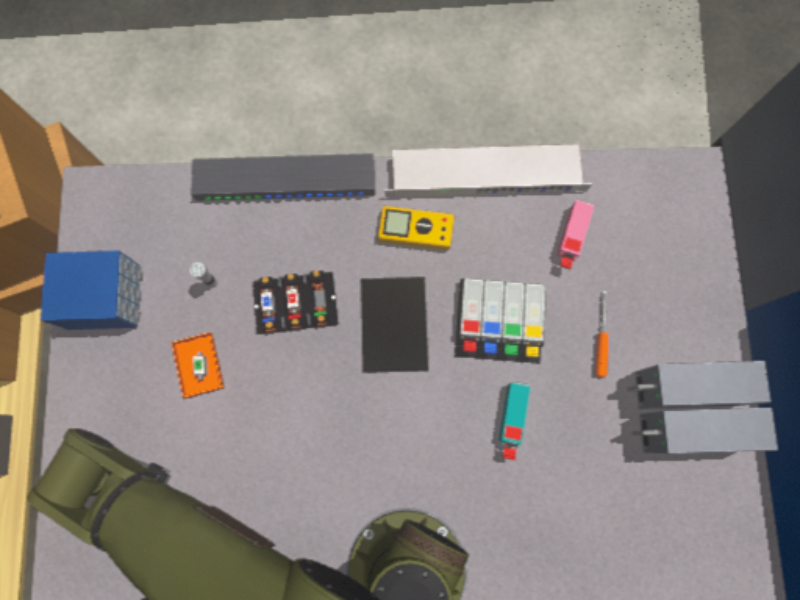

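View pics/scene0.png

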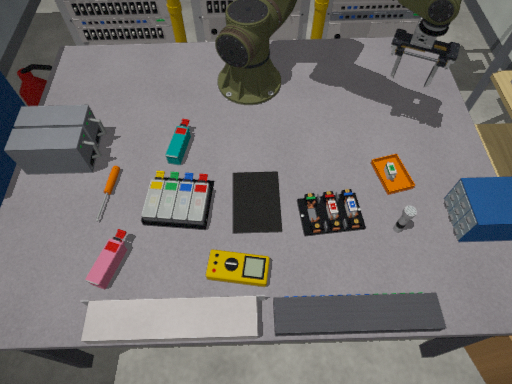

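Top view (800x600 scale): organiser at (503,320), with its catches on the robot side and green third at (511,350). The mat is at (395,324). The fuse block is at (295,302), and its empty way is the rightmost at (320,300).

```bash
cat > h.py <<'E'
import numpy as np,cv2,pickle
from scipy.spatial.transform import Rotation as R
def rot(c): 
    r=np.array(c["rotation"]); return r if r.shape==(3,3) else R.from_euler("xyz",r).as_matrix()
def cast(c,u,v,z):
    d=rot(c)@np.linalg.inv(c["intrinsics"])@np.array([u,v,1.]); o=np.array(c["origin"])
    return o+d*(z-o[2])/d[2]
def proj(c,p):
    q=c["intrinsics"]@(rot(c).T@(np.array(p)-c["origin"])); return q[:2]/q[2]
HUE={"red":[(0,8),(172,180)],"green":[(45,80)],"blue":[(100,125)],"yellow":[(22,33)]}
def blobs(c,col,roi=None,amin=4,s=120,v=60):
    h=cv2.cvtColor(c["pixels"],cv2.COLOR_RGB2HSV)
    m=np.zeros(h.shape[:2],np.uint8)
    for a,b in HUE[col]: m|=cv2.inRange(h,(a,s,v),(b,255,255))
    if roi: 
        k=np.zeros_like(m);x0,y0,x1,y1=roi;k[y0:y1,x0:x1]=255;m&=k
    n,_,st,ce=cv2.connectedComponentsWithStats(m)
    return [(np.round(ce[i],1).tolist(),int(st[i,4]),st[i,:4].tolist()) for i in range(1,n) if st[i,4]>=amin]
E
python3 - <<'E'
from h import *
d=pickle.load(open("c0.pkl","rb"));c=d["top"]
print(rot(c).round(2))
for col in HUE:
  for roi in [(290,170,355,235),(155,165,220,220)]:
    for b in blobs(c,col,roi): print(col,b,cast(c,*b[0],.052 if roi[0]>200 else .044).round(3))
print(proj(d["wrist"],[0.237,0.496,0.205]))
for p in [(362,278),(425,277),(429,371),(362,372)]: print("mat",cast(c,p[0]*.64,p[1]*.64,.002).round(3))
E
```

```text
[[-0.03 -0.98  0.2 ]
 [-1.    0.03 -0.  ]
 [-0.   -0.2  -0.98]]
red ([301.4, 208.0], 68, [297, 205, 10, 8]) [ 0.518 -0.161  0.052]
red ([300.4, 221.1], 56, [296, 218, 9, 7]) [ 0.472 -0.155  0.052]
red ([186.3, 190.4], 22, [184, 188, 5, 6]) [0.595 0.239 0.044]
red ([188.0, 202.1], 25, [184, 201, 9, 4]) [0.552 0.233 0.044]
red ([188.5, 209.0], 4, [187, 209, 4, 1]) [0.528 0.231 0.044]
red ([173.6, 210.6], 5, [172, 210, 4, 2]) [0.524 0.283 0.044]
green ([328.0, 210.5], 56, [324, 207, 9, 8]) [ 0.506 -0.253  0.052]
green ([326.5, 223.3], 49, [323, 220, 8, 7]) [ 0.462 -0.244  0.052]
green ([203.8, 200.3], 12, [201, 200, 8, 2]) [0.557 0.177 0.044]
blue ([314.5, 209.3], 67, [310, 206, 10, 8]) [ 0.512 -0.206  0.052]
blue ([313.4, 222.2], 53, [310, 219, 8, 7]) [ 0.467 -0.2    0.052]
blue ([170.1, 192.6], 17, [169, 190, 3, 6]) [0.588 0.296 0.044]
blue ([171.1, 204.4], 13, [168, 204, 8, 2]) [0.546 0.292 0.044]
yellow ([341.4, 211.5], 71, [337, 208, 10, 8]) [ 0.501 -0.299  0.052]
yellow ([340.6, 224.6], 50, [337, 222, 8, 7]) [ 0.456 -0.292  0.052]
[255.45765021 235.29450807]
mat [0.646 0.08  0.002]
mat [ 0.643 -0.067  0.002]
mat [ 0.424 -0.067  0.002]
mat [0.426 0.085 0.002]
```

>>> {"name": "carry_out", "arguments": {
  "plan": [
    [[-27.5,-30,0,0,0,0,0],[-27.5,-30,0,0,0,0,0],[-27.5,-30,0,0,0,0,0],[-27.5,-30,0,0,0,0,0],[-27.5,-30,0,0,0,0,0],[-27.5,-30,0,0,0,0,0],[-27.5,-30,0,0,0,0,0],[-27.5,-30,0,0,0,0,0],[-27.5,-30,0,0,0,0,0],[-27.5,-30,0,0,0,0,0],[-27.5,-30,0,0,0,0,0],[-27.5,-30,0,0,0,0,0],[-27.5,-30,0,0,0,0,0],[-27.5,-30,0,0,0,0,0],[-27.5,-30,0,0,0,0,0],[-27.5,-30,0,0,0,0,0],[-27.5,-30,0,0,0,0,0],[0,0,0,0,0,-0.11,0],[0,0,0,0,0,-0.11,0],[0,0,0,0,0,-0.11,0]]
  ]
}}

```text
time_s: 1.82
ee_pos: [0.4389, -0.1662, 0.2049]
eef_rot: [3.141, -0.001, 3.03]
force: [0.2, -0.0, -0.7]
grip_width: 0.0002
grip_force: 0.0
```

```bash
python3 - <<'E'
from h import *
from station import telemetry, optics
c=optics.camera("wrist");pickle.dump(c,open("w1.pkl","wb"));o=telemetry.get_obs()
print(o["ee_pos"],o["eef_rot"],o["qpos"],o["time_s"])
cv2.imwrite("pics/w1.png",c["pixels"][:,:,::-1])
for col in HUE:
    for b in blobs(c,col,None,40): print(col,b,cast(c,*b[0],.053).round(4))
E
```

```text
[ 0.43887588 -0.16584037  0.20507417] [ 3.14134226e+00 -7.74422432e-04  3.03859758e+00] [-4.39368393e-01  1.19656237e-01  1.73994642e+00 -2.00733653e-05
  1.28280366e+00 -1.90716384e+00] 1.8667
red ([164.9, 29.8], 1013, [147, 14, 37, 32]) [ 0.2816 -0.2374  0.053 ]
red ([268.3, 205.2], 634, [256, 192, 26, 29]) [ 0.4725 -0.1554  0.053 ]
red ([280.2, 238.9], 83, [277, 231, 6, 20]) [ 0.5158 -0.1457  0.053 ]
red ([112.1, 352.9], 398, [99, 344, 26, 22]) [ 0.6556 -0.3824  0.053 ]
red ([105.9, 376.4], 372, [93, 368, 28, 16]) [ 0.6933 -0.4003  0.053 ]
green ([188.5, 201.7], 439, [175, 192, 26, 20]) [ 0.4582 -0.245   0.053 ]
green ([190.4, 215.7], 91, [179, 214, 22, 6]) [ 0.4752 -0.2458  0.053 ]
green ([189.5, 240.0], 484, [175, 231, 30, 19]) [ 0.5053 -0.252   0.053 ]
blue ([228.5, 204.6], 594, [216, 192, 25, 29]) [ 0.4667 -0.2004  0.053 ]
blue ([223.4, 239.6], 356, [214, 231, 21, 19]) [ 0.5092 -0.2123  0.053 ]
yellow ([149.6, 205.0], 586, [135, 193, 28, 27]) [ 0.4572 -0.2897  0.053 ]
yellow ([150.2, 239.9], 556, [135, 231, 31, 19]) [ 0.5    -0.2981  0.053 ]
yellow ([384.6, 358.7], 1703, [353, 344, 70, 40]) [ 0.7053 -0.0229  0.053 ]
```

View pics/w1.png

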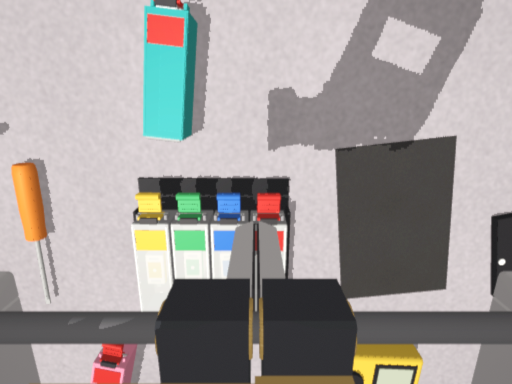

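```bash
python3 - <<'E'
from h import *
c=pickle.load(open("w1.pkl","rb"))
for v in (192,195.5,199,214,222,231): print(v,cast(c,188.5,v,.054).round(4))
p=c["pixels"][170:300:1,188]; print([(170+i,p[i].tolist()) for i in range(18,62,2)])
E
```

```text
192 [ 0.4466 -0.2428  0.054 ]
195.5 [ 0.4507 -0.2435  0.054 ]
199 [ 0.4548 -0.2442  0.054 ]
214 [ 0.4726 -0.2473  0.054 ]
222 [ 0.4823 -0.249   0.054 ]
231 [ 0.4934 -0.2509  0.054 ]
[(188, [71, 69, 71]), (190, [71, 69, 70]), (192, [64, 91, 69]), (194, [59, 147, 84]), (196, [94, 206, 128]), (198, [108, 221, 142]), (200, [105, 212, 137]), (202, [121, 229, 153]), (204, [112, 218, 143]), (206, [121, 229, 154]), (208, [114, 223, 146]), (210, [118, 226, 150]), (212, [90, 159, 105]), (214, [57, 117, 72]), (216, [45, 114, 64]), (218, [66, 71, 66]), (220, [108, 104, 103]), (222, [109, 105, 104]), (224, [173, 171, 168]), (226, [243, 242, 237]), (228, [243, 243, 238]), (230, [176, 222, 183])]
```

>>> {"name": "carry_out", "arguments": {
  "plan": [
    [[-8.5,-25,0,0,0,0,0],[-8.5,-25,0,0,0,0,0],[-8,-25,0,0,0,0,0],[0,0,35,0,0,0,0],[0,0,35,0,0,0,0],[0,0,35,0,0,0,0],[0,0,30,0,0,0,0],[0,0,8,0,0,0,0],[0,0,4,0,0,0,0],[0,0,3,0,0,0,0],[0,0,3,0,0,0,0],[0,0,3,0,0,0,0],[0,0,1.5,0,0,0,0],[0,0,0,0,0,0,0],[0,0,0,0,0,0,0],[0,0,0,0,0,0,0],[0,0,0,0,0,0,0]]
  ]
}}

```text
time_s: 3.28
ee_pos: [0.4553, -0.243, 0.0483]
eef_rot: [-3.141, 0.0, 3.026]
force: [-3.0, -1.2, 4.6]
grip_width: 0.0006
grip_force: 2.5
```

```bash
python3 - <<'E'
from h import *
from station import telemetry, optics
o=telemetry.get_obs();print(o["ee_pos"],o["eef_rot"],o["force"],o["time_s"])
c=optics.camera("wrist")
cv2.imwrite("pics/w2.png",c["pixels"][:,:,::-1])
E
```

```text
[ 0.45530649 -0.24304699  0.04829534] [-3.14125358e+00  4.11061522e-04  3.02572468e+00] [-2.97971978 -1.21142247  4.60312322] 3.2833
```

View pics/w2.png

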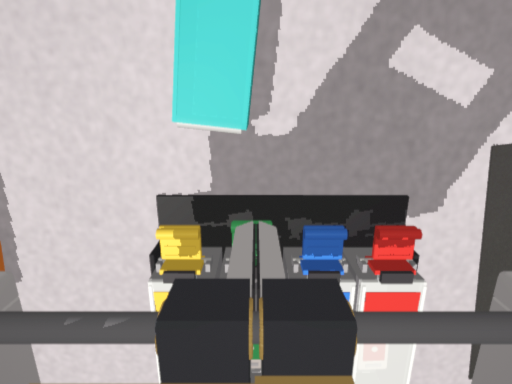

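The fingers are centred on the green catch at (252,240), with the neighbouring catches clear of them. I'll press slightly further and hold.

>>> {"name": "carry_out", "arguments": {
  "plan": [
    [[0,0,1,0,0,0,0],[0,0,0,0,0,0,0],[0,0,0,0,0,0,0],[0,0,0,0,0,0,0],[0,0,0,0,0,0,0],[0,0,0,0,0,0,0],[0,0,0,0,0,0,0],[0,0,0,0,0,0,0],[0,0,0,0,0,0,0],[0,0,0,0,0,0,0],[0,0,0,0,0,0,0],[0,0,0,0,0,0,0]]
  ]
}}

```text
time_s: 4.33
ee_pos: [0.4552, -0.2429, 0.0471]
eef_rot: [-3.141, -0.0, 3.026]
force: [-4.2, -0.5, 4.8]
grip_width: 0.0004
grip_force: 2.8
```

```bash
python3 - <<'E'
from h import *
from station import telemetry, optics
o=telemetry.get_obs();print(o["ee_pos"],o["force"],o["time_s"])
c=optics.camera("scene");
cv2.imwrite("pics/s2.png",cv2.resize(c["pixels"][100:260,90:300],None,fx=3.5,fy=3.5)[:,:,::-1])
E
```

```text
[ 0.45517283 -0.24294014  0.04707567] [-4.17309402 -0.47011832  4.82844038] 4.3333
```

View pics/s2.png

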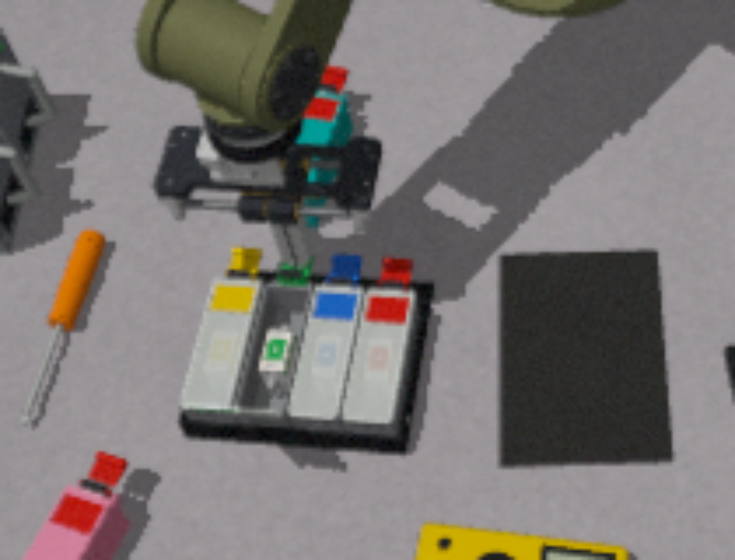

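The green compartment is open with its fuse at (277,350) in the crop. The other lids are shut.

>>> {"name": "carry_out", "arguments": {
  "plan": [
    [[0,0,-33,0,0,0,0],[0,0,-33,0,0,0,0],[0,0,-33,0,0,0,0],[0,0,-34,0,0,0,0],[0,0,0,0,0,0.1208,76],[0,0,0,0,0,0.1208,76],[0,0,0,0,0,0.1208,76],[0,0,0,0,0,0.1208,76],[0,0,0,0,0,0.1208,76],[0,0,0,0,0,0.1208,76],[0,0,0,0,0,0.1208,76],[0,0,0,0,0,0.1208,76],[0,0,0,0,0,0.1208,76],[0,0,0,0,0,0.1208,76],[0,0,0,0,0,0.1208,76],[0,0,0,0,0,0.1208,76],[0,0,0,0,0,0.1208,76],[0,31,0,0,0,0,76],[0,31,0,0,0,0,76],[0,31,0,0,0,0,76]]
  ]
}}

```text
time_s: 6.05
ee_pos: [0.549, -0.2536, 0.18]
eef_rot: [3.141, -0.0, 1.455]
force: [0.4, -0.1, 0.6]
grip_width: 0.0762
grip_force: 0.0
```

>>> {"name": "carry_out", "arguments": {
  "plan": [
    [[0,0,0,0,0,0,76],[0,0,0,0,0,0,76]]
  ]
}}

```text
time_s: 6.22
ee_pos: [0.5482, -0.2532, 0.1787]
eef_rot: [-3.141, -0.001, 1.456]
force: [-0.5, -0.6, -1.4]
grip_width: 0.0763
grip_force: 0.0
```

```bash
python3 - <<'E'
from h import *
from station import telemetry, optics
o=telemetry.get_obs();print(o["ee_pos"],o["eef_rot"],o["qpos"],o["time_s"],o["grip_width"])
c=optics.camera("wrist");pickle.dump(c,open("w3.pkl","wb"))
cv2.imwrite("pics/w3.png",c["pixels"][:,:,::-1])
for b in blobs(c,"green",None,20): print(b,cast(c,*b[0],.0425).round(4))
print(proj(c,o["ee_pos"]))
E
```

```text
[ 0.54824472 -0.25322373  0.17869669] [-3.14050416e+00 -7.66494378e-04  1.45629308e+00] [-4.93472182e-01  4.42018427e-01  1.39050813e+00  3.20204980e-04
  1.31036094e+00 -3.79052005e-01] 6.2167 0.0763345807903302
([172.5, 185.0], 573, [161, 172, 24, 27]) [ 0.4596 -0.2475  0.0425]
([188.5, 175.1], 28, [186, 173, 6, 5]) [ 0.4784 -0.2387  0.0425]
([254.5, 184.9], 165, [246, 180, 18, 11]) [ 0.5463 -0.2573  0.0425]
[255.97534    235.07485815]
```

View pics/w3.png

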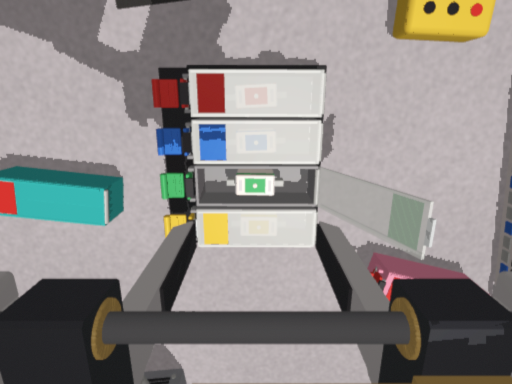

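The open compartment shows the fuse centred at (254.5,185), blades along the image row. The lid is swung back at the right and the other lids are shut.

>>> {"name": "carry_out", "arguments": {
  "plan": [
    [[-4,-1,30,0,0,0,76],[0,0,35,0,0,0,76],[0,0,35,0,0,0,76],[0,0,30,0,0,0,76],[0,0,15,0,0,0,76],[0,0,10,0,0,0,76],[0,0,7,0,0,0,76],[0,0,5,0,0,0,76],[0,0,0,0,0,0,76],[0,0,0,0,0,0,76]]
  ]
}}

```text
time_s: 7.1
ee_pos: [0.5465, -0.2577, 0.0139]
eef_rot: [3.14, 0.0, 1.455]
force: [0.5, 0.5, 0.4]
grip_width: 0.076
grip_force: 0.0
```

>>> {"name": "carry_out", "arguments": {
  "plan": [
    [[0,0,0,0,0,0,68],[0,0,0,0,0,0,64],[0,0,0,0,0,0,60],[0,0,0,0,0,0,56],[0,0,0,0,0,0,54],[0,0,0,0,0,0,54],[0,0,0,0,0,0,54],[0,0,0,0,0,0,54]]
  ],
  "squeeze": 20
}}

```text
time_s: 7.77
ee_pos: [0.5465, -0.2576, 0.0136]
eef_rot: [3.141, 0.0, 1.455]
force: [-0.7, 0.6, 7.1]
grip_width: 0.0619
grip_force: 20.0
```

>>> {"name": "carry_out", "arguments": {
  "plan": [
    [[0,0,-8,0,0,0,54],[0,0,-15,0,0,0,54],[0,0,-25,0,0,0,54],[0,0,-34,0,0,0,54],[0,0,-34,0,0,0,54],[0,0,-34,0,0,0,54],[38,-6,0,0,0,0,54],[38,-6,0,0,0,0,54],[38,-6,0,0,0,0,54],[38,-6,0,0,0,0,54],[38,-6,0,0,0,0,54],[38,-6,0,0,0,0,54],[38,-6,0,0,0,0,54],[0,0,0,0,0,-0.105,54],[0,0,0,0,0,-0.105,54],[0,0,0,0,0,0,54],[0,0,0,0,0,0,54]]
  ]
}}

```text
time_s: 9.18
ee_pos: [0.5349, 0.0116, 0.1631]
eef_rot: [-3.141, -0.0, 1.662]
force: [0.3, -0.2, -1.4]
grip_width: 0.0614
grip_force: 20.0
```

```bash
python3 - <<'E'
from h import *
from station import telemetry, optics
o=telemetry.get_obs();print(o["ee_pos"],o["eef_rot"],o["time_s"],o["grip_width"])
c=optics.camera("wrist");pickle.dump(c,open("w4.pkl","wb"))
cv2.imwrite("pics/w4.png",c["pixels"][:,:,::-1])
for n in ("red","green","blue"):
  for b in blobs(c,n,None,20): print(n,b,cast(c,*b[0],.044).round(4),cast(c,*b[0],.054).round(4))
E
```

```text
[0.53493956 0.0116061  0.16311733] [-3.14147380e+00 -8.33045186e-06  1.66228307e+00] 9.1833 0.06140580894749862
red ([228.1, 344.5], 22, [221, 344, 13, 3]) [ 0.5201 -0.1866  0.044 ] [ 0.5204 -0.1772  0.054 ]
green ([297.1, 11.1], 191, [293, 0, 11, 24]) [0.5563 0.1701 0.044 ] [0.5553 0.1676 0.054 ]
green ([255.8, 233.0], 250, [220, 231, 73, 6]) [ 0.5397 -0.0405  0.044 ] [ 0.5393 -0.036   0.054 ]
green ([255.8, 256.5], 833, [237, 245, 39, 25]) [ 0.5423 -0.0679  0.044 ] [ 0.5417 -0.0625  0.054 ]
green ([176.9, 377.6], 193, [167, 372, 21, 11]) [ 0.4606 -0.2421  0.044 ] [ 0.4628 -0.2308  0.054 ]
blue ([181.4, 353.9], 437, [170, 344, 24, 23]) [ 0.4653 -0.2054  0.044 ] [ 0.4674 -0.1954  0.054 ]
blue ([197.2, 349.3], 31, [195, 345, 5, 10]) [ 0.4839 -0.1969  0.044 ] [ 0.4853 -0.1872  0.054 ]
blue ([217.9, 364.3], 484, [206, 352, 25, 26]) [ 0.5097 -0.217   0.044 ] [ 0.5103 -0.2066  0.054 ]
```

View pics/w4.png

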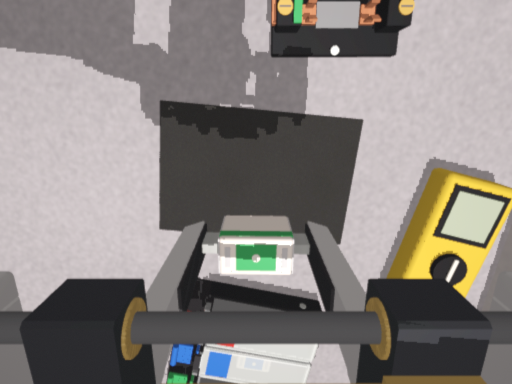

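The fuse is held level at (256,250) above the mat.

>>> {"name": "carry_out", "arguments": {
  "plan": [
    [[0,0,25,0,0,0,54],[0,0,35,0,0,0,54],[0,0,35,0,0,0,54],[0,0,28,0,0,0,54],[0,0,15,0,0,0,54],[0,0,7,0,0,0,54],[0,0,4,0,0,0,54],[0,0,2,0,0,0,54],[0,0,1.5,0,0,0,54],[0,0,1,0,0,0,54],[0,0,0.5,0,0,0,54],[0,0,0,0,0,0,54],[0,0,0,0,0,0,54]]
  ]
}}

```text
time_s: 10.32
ee_pos: [0.5352, 0.0116, 0.0093]
eef_rot: [3.141, 0.0, 1.665]
force: [-0.2, 0.9, -1.5]
grip_width: 0.0613
grip_force: 20.0
```

>>> {"name": "carry_out", "arguments": {
  "plan": [
    [[0,0,0.5,0,0,0,54],[0,0,0.5,0,0,0,54],[0,0,0.3,0,0,0,54],[0,0,0,0,0,0,54],[0,0,0,0,0,0,54]]
  ]
}}

```text
time_s: 10.73
ee_pos: [0.5353, 0.0116, 0.009]
eef_rot: [3.141, 0.0, 1.665]
force: [-7.0, 0.0, 16.1]
grip_width: 0.0614
grip_force: 20.0
```

>>> {"name": "carry_out", "arguments": {
  "plan": [
    [[0,0,-0.8,0,0,0,54],[0,0,0,0,0,0,64],[0,0,0,0,0,0,70],[0,0,0,0,0,0,76],[0,0,0,0,0,0,76],[0,0,-10,0,0,0,76],[0,0,-30,0,0,0,76],[0,0,-40,0,0,0,76],[0,0,-40,0,0,0,76],[0,0,-30,0,0,0,76]]
  ]
}}

```text
time_s: 11.57
ee_pos: [0.5354, 0.0116, 0.1625]
eef_rot: [3.139, 0.0, 1.665]
force: [0.5, 0.5, -0.1]
grip_width: 0.076
grip_force: 0.0
```

>>> {"name": "carry_out", "arguments": {
  "plan": [
    [[0,0,0,0,0,-0.1208,46],[0,0,0,0,0,-0.1208,46],[0,0,0,0,0,-0.1208,46],[0,0,0,0,0,-0.1208,46],[0,0,0,0,0,-0.1208,46],[0,0,0,0,0,-0.1208,46],[0,0,0,0,0,-0.1208,46],[0,0,0,0,0,-0.1208,46],[0,0,0,0,0,-0.1208,46],[0,0,0,0,0,-0.1208,46],[0,0,0,0,0,-0.1208,46],[0,0,0,0,0,-0.1208,46],[0,0,0,0,0,-0.1208,46],[0,0,0,0,0,0,46],[0,0,0,0,0,0,46]]
  ]
}}

```text
time_s: 12.82
ee_pos: [0.535, 0.0116, 0.159]
eef_rot: [-3.142, 0.0, -3.051]
force: [-1.2, 0.7, -0.1]
grip_width: 0.0463
grip_force: 0.0
```

```bash
python3 - <<'E'
from h import *
from station import telemetry, optics
o=telemetry.get_obs();print(o["ee_pos"],o["eef_rot"],o["qpos"],o["time_s"],o["grip_width"])
c=optics.camera("wrist");pickle.dump(c,open("w5.pkl","wb"))
cv2.imwrite("pics/w5.png",c["pixels"][:,:,::-1])
for b in blobs(c,"green",None,20): print(b,cast(c,*b[0],.038).round(4),cast(c,*b[0],.044).round(4))
E
```

```text
[0.5350455  0.01162359 0.15896173] [-3.14156943e+00  4.07844515e-04 -3.05126945e+00] [-4.67382026e-02  3.09641672e-01  1.62043430e+00  3.49597261e-05
  1.21110949e+00 -1.70787003e+00] 12.8167 0.046260178491542736
([255.7, 184.8], 220, [249, 176, 14, 19]) [0.535  0.0117 0.038 ] [0.5333 0.0116 0.044 ]
([413.0, 220.5], 202, [399, 217, 28, 9]) [0.5587 0.1791 0.038 ] [0.5566 0.1756 0.044 ]
```

View pics/w5.png

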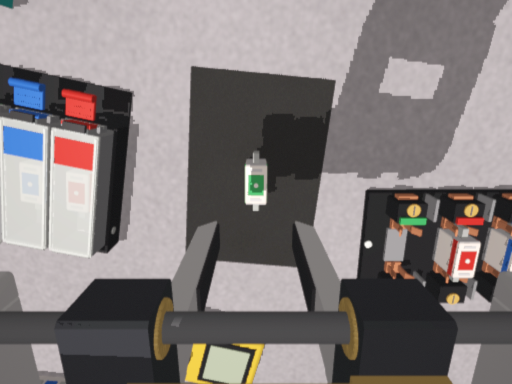

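The fuse stands upright on the mat at (256,185), directly under the TCP. The empty way with the green tag is at (400,245).

>>> {"name": "carry_out", "arguments": {
  "plan": [
    [[0,0,25,0,0,0,46],[0,0,35,0,0,0,46],[0,0,35,0,0,0,46],[0,0,25,0,0,0,46],[0,0,15,0,0,0,46],[0,0,8,0,0,0,46],[0,0,4,0,0,0,46],[0,0,2,0,0,0,46],[0,0,0,0,0,0,46],[0,0,0,0,0,0,36],[0,0,0,0,0,0,30],[0,0,0,0,0,0,26],[0,0,0,0,0,0,22],[0,0,0,0,0,0,18],[0,0,0,0,0,0,16],[0,0,0,0,0,0,16],[0,0,0,0,0,0,16],[0,0,0,0,0,0,16]]
  ],
  "squeeze": 25
}}

```text
time_s: 14.37
ee_pos: [0.5353, 0.0116, 0.0098]
eef_rot: [-3.142, 0.0, -3.047]
force: [-1.3, 0.2, 5.2]
grip_width: 0.0221
grip_force: 25.0
```

>>> {"name": "carry_out", "arguments": {
  "plan": [
    [[0,0,-8,0,0,0,16],[0,0,-25,0,0,0,16],[0,0,-35,0,0,0,16],[0,0,-35,0,0,0,16],[0,0,-25,0,0,0,16],[-17.5,26,0,0,0,0,16],[-17.5,26,0,0,0,0,16],[-17.5,26,0,0,0,0,16],[-17.5,26,0,0,0,0,16],[0,0,0,0,0,0,16],[0,0,0,0,0,0,16],[0,0,0,0,0,0,16]]
  ]
}}

```text
time_s: 15.37
ee_pos: [0.5945, 0.1213, 0.1373]
eef_rot: [-3.141, -0.001, -3.047]
force: [-0.6, 0.5, -1.6]
grip_width: 0.0217
grip_force: 25.0
```

```bash
python3 - <<'E'
from h import *
from station import telemetry, optics
o=telemetry.get_obs();print(o["ee_pos"],o["eef_rot"],o["time_s"],o["grip_width"],o["force"])
c=optics.camera("wrist");pickle.dump(c,open("w6.pkl","wb"))
cv2.imwrite("pics/w6.png",cv2.resize(c["pixels"][100:350,200:512],None,fx=2.5,fy=2.4,interpolation=cv2.INTER_CUBIC)[:,:,::-1])
for n in ("red","green","blue"):
  for b in blobs(c,n,None,20): print(n,b,cast(c,*b[0],.044).round(4),cast(c,*b[0],.054).round(4))
E
```

```text
[0.5945302  0.12133243 0.13731586] [-3.14136971e+00 -8.13251296e-04 -3.04726296e+00] 15.3667 0.021656067887001404 [-0.60678274  0.52679726 -1.55054176]
red ([383.6, 157.7], 308, [366, 153, 34, 11]) [0.5509 0.2323 0.044 ] [0.5496 0.228  0.054 ]
red ([366.9, 202.6], 114, [363, 181, 8, 44]) [0.5941 0.2257 0.044 ] [0.5911 0.2216 0.054 ]
red ([381.9, 204.4], 341, [373, 194, 19, 22]) [0.5946 0.24   0.044 ] [0.5916 0.2354 0.054 ]
green ([319.4, 157.4], 233, [304, 154, 30, 9]) [0.5561 0.1751 0.044 ] [0.5545 0.1728 0.054 ]
green ([255.5, 256.3], 863, [242, 240, 28, 34]) [0.6595 0.1274 0.044 ] [0.6541 0.1269 0.054 ]
blue ([448.7, 157.7], 280, [433, 153, 32, 10]) [0.5455 0.2903 0.044 ] [0.5443 0.2838 0.054 ]
blue ([429.9, 201.1], 146, [425, 181, 11, 42]) [0.5871 0.2838 0.044 ] [0.5844 0.2776 0.054 ]
blue ([446.4, 203.8], 310, [437, 194, 20, 21]) [0.5883 0.2998 0.044 ] [0.5855 0.293  0.054 ]
blue ([223.7, 379.5], 44, [220, 377, 8, 6]) [0.8162 0.1062 0.044 ] [0.8051 0.1065 0.054 ]
blue ([241.5, 380.1], 45, [237, 378, 10, 5]) [0.8152 0.1262 0.044 ] [0.8041 0.1257 0.054 ]
blue ([261.2, 381.0], 28, [257, 380, 10, 3]) [0.8143 0.1484 0.044 ] [0.8033 0.1471 0.054 ]
```

View pics/w6.png

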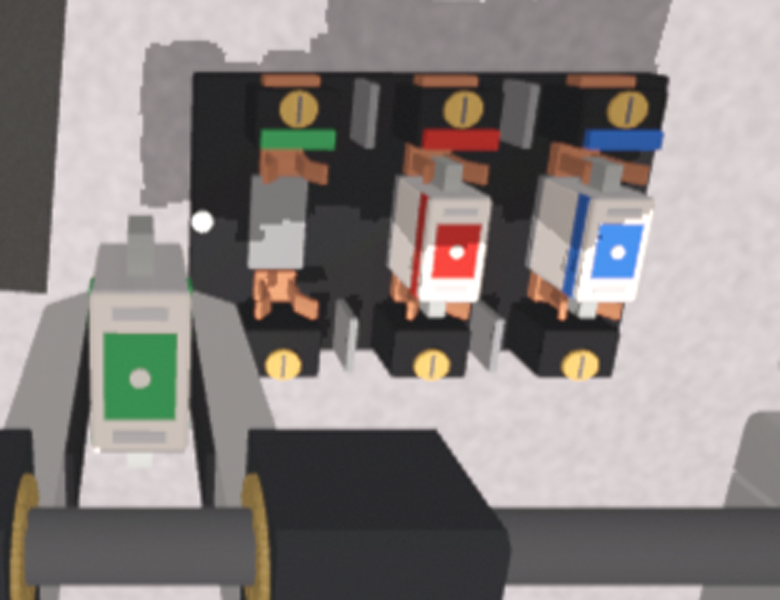

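```bash
python3 - <<'E'
from h import *
c=pickle.load(open("w6.pkl","rb"))
f=lambda x,y,z:cast(c,200+x/2.5,100+y/2.4,z)
q=np.array([f(*p,.018) for p in [(255,176),(307,178),(303,270),(250,265)]]);print("seat",q.mean(0).round(4),q.round(4)[:,:2].tolist())
for a,b in [((299,109),(283,365)),((463,109),(432,365)),((628,110),(580,366))]:
    A,B=f(*a,.045),f(*b,.045);d=B-A;print((A+B)/2,np.arctan2(d[1],d[0]),np.linalg.norm(d))
print("held",cast(c,255.5,256.3,.165))
E
```

```text
seat [0.597  0.1784 0.018 ] [[0.5777, 0.1661], [0.5766, 0.1868], [0.617, 0.1915], [0.6168, 0.1694]]
[0.5971783 0.1782061 0.045    ] 0.09217637267983303 0.10411584365359292
[0.5917003  0.23595257 0.045     ] 0.09554134475230863 0.10407461132664315
[0.5866289  0.29374154 0.045     ] 0.09183735463635818 0.10411703351427685
held [0.59438049 0.12147102 0.165     ]
```

Seat is at (0.597,0.178) with yaw 0.094. The held fuse is centred in the grip and already aligned.

>>> {"name": "carry_out", "arguments": {
  "plan": [
    [[-3,19,0,0,0,0,16],[-3,19,0,0,0,0,16],[-2,18.5,0,0,0,0,16],[0,0,20,0,0,0,16],[0,0,30,0,0,0,16],[0,0,20,0,0,0,16],[0,0,10,0,0,0,16],[0,0,0,0,0,0,16],[0,0,0,0,0,0,16],[0,0,0,0,0,0,16]]
  ]
}}

```text
time_s: 16.25
ee_pos: [0.5984, 0.1786, 0.0592]
eef_rot: [3.141, 0.002, -3.048]
force: [-0.1, 0.4, -1.4]
grip_width: 0.0217
grip_force: 25.0
```

>>> {"name": "carry_out", "arguments": {
  "plan": [
    [[0,0,5,0,0,0,16],[0,0,4,0,0,0,16],[0,0,4,0,0,0,16],[0,0,4,0,0,0,16],[0,0,3,0,0,0,16],[0,0,3,0,0,0,16],[0,0,0,0,0,0,16],[0,0,0,0,0,0,16]]
  ]
}}

```text
time_s: 16.92
ee_pos: [0.5976, 0.1787, 0.0343]
eef_rot: [-3.142, -0.0, -3.047]
force: [-0.1, 0.5, -0.7]
grip_width: 0.0217
grip_force: 25.0
```

>>> {"name": "carry_out", "arguments": {
  "plan": [
    [[0,0,3,0,0,0,16],[0,0,2,0,0,0,16],[0,0,2,0,0,0,16],[0,0,1,0,0,0,16],[0,0,0.5,0,0,0,16],[0,0,0,0,0,0,16],[0,0,0,0,0,0,16]]
  ]
}}

```text
time_s: 17.5
ee_pos: [0.5977, 0.1787, 0.026]
eef_rot: [-3.142, 0.0, -3.047]
force: [0.4, 0.0, -1.3]
grip_width: 0.0218
grip_force: 25.0
```

>>> {"name": "carry_out", "arguments": {
  "plan": [
    [[0,0,0.5,0,0,0,16],[0,0,0.3,0,0,0,16],[0,0,0,0,0,0,16],[0,0,0,0,0,0,16]]
  ]
}}

```text
time_s: 17.83
ee_pos: [0.5977, 0.1788, 0.0258]
eef_rot: [3.142, 0.0, -3.047]
force: [-4.0, -0.5, 4.7]
grip_width: 0.0218
grip_force: 25.0
```

Contact came at 25.8 mm, the predicted home height, so I'll release and retreat.

>>> {"name": "carry_out", "arguments": {
  "plan": [
    [[0,0,-0.3,0,0,0,22],[0,0,0,0,0,0,28],[0,0,0,0,0,0,34],[0,0,0,0,0,0,40],[0,0,0,0,0,0,40],[0,0,-5,0,0,0,40],[0,0,-15,0,0,0,40],[0,0,-30,0,0,0,40],[0,0,-35,0,0,0,40],[0,0,-35,0,0,0,40],[0,0,-20,0,0,0,40],[0,0,0,0,0,0,40],[0,0,0,0,0,0,40]]
  ]
}}

```text
time_s: 18.92
ee_pos: [0.5979, 0.1788, 0.1666]
eef_rot: [3.141, 0.002, -3.047]
force: [0.5, 0.7, -0.1]
grip_width: 0.0402
grip_force: 0.0
```

```bash
python3 - <<'E'
from h import *
from station import telemetry, optics
o=telemetry.get_obs();print(o["ee_pos"],o["time_s"],o["grip_width"])
c=optics.camera("wrist"); t=optics.camera("top")
a=cv2.resize(c["pixels"][100:300,200:460],None,fx=2.4,fy=2.4); b=cv2.resize(t["pixels"][160:240,280:370],None,fx=2,fy=2)
im=np.zeros((480,800,3),np.uint8); im[:480,:620]=a[:,:620]; im[:160,620:800]=b
cv2.imwrite("pics/w7.png",im[:,:,::-1])
for n in ("green","red"):
  for b in blobs(c,n,None,20): print(n,b,cast(c,*b[0],.054).round(4))
E
```

```text
[0.5979144  0.17883721 0.16656306] 18.9167 0.04023666873801327
green ([254.8, 142.4], 198, [241, 139, 28, 9]) [0.5544 0.174  0.054 ]
green ([255.5, 185.9], 234, [249, 177, 14, 19]) [0.5969 0.1787 0.054 ]
red ([314.5, 143.0], 250, [301, 139, 28, 10]) [0.5497 0.2303 0.054 ]
red ([313.4, 185.4], 287, [306, 176, 16, 20]) [0.591  0.2353 0.054 ]
```

View pics/w7.png

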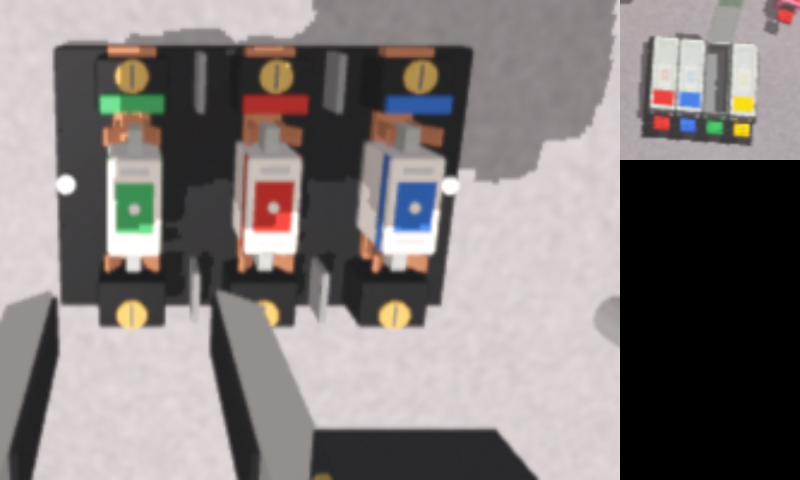

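The green fuse sits home at (134,208), in line with the red and blue ones. The green lid is fully open and the other three are shut.

```bash
python3 -c "
from station import ctrl
print(ctrl.hand_in())"
```

```text
the job is handed in; nothing more can be done
None
```

The green spare is fitted upright and home in the green-tagged way and released, the other compartments stayed shut, and the job is handed in at about 19 s.

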